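# Clamp the sewing pallet with the guarded knob

### The job

Slide the sewing pallet along its bed until it is fully home against the end stop. Then reach into the guard well, turn the clamp knob clockwise until you feel the foot bite, and tighten on until the foot presses the pallet with about 15 N (never 24 N); let go and leave it clamped. Do not bang the guard, and leave the pin dish, the bobbin case and the shears where they lie.

Things in the scene. Friction and masses are not known exactly. Their poses are not given: they have to be found in the camera images.
- bed: Fixed aluminium bed on the table, yaw within 0.3 rad. Origin on the table under the knob's axis, z up; the slab runs from the clamp towards bed -y (to y = -294 mm). Slab 100 mm wide (x), top 15 mm above the table; a guide rail 10 mm wide along each side, 74 mm apart, tops 21 mm above the table. The pallet slides home in bed +y.
- bed_stop (a point): Middle of the end stop's face that the pallet's far edge must meet, at the height of the slab's top (bed x 0, y -60 mm, z 15 mm). The stop is a bar across the bed, 24 mm high from the table. Axes as the bed.
- pallet: Loose grey plastic pallet lying flat on the bed between the rails: 70 mm (x) by 140 mm (y), 6 mm thick, with a 38 by 55 mm window, about 0.22 kg. Origin: centre of its underside; its +y points to the stop. It starts 40 to 60 mm short of the stop. Fully home, its origin is 70 mm from the stop along bed y (bed y = -130 mm); within 3 mm will do.
- pallet_tab (a point): Grip point in the pallet's upright tab, 35 mm above its underside, 12 mm below the tab's top. The tab stands across the pallet near the end away from the stop, 52 mm from the pallet's centre: 40 mm wide (x), 12 mm thick (y), top 41 mm above the pallet's upper face. Axes as the pallet: a pinch closes along y.
- clamp: Fixed white clamp unit; origin and axes as the bed. Housing 110 by 104 mm, 45 mm high, the guarded knob on top. A bracket reaches 106 mm from the knob's axis towards bed -y, its top 64 mm high, with a steel collar and stem rising to 85 mm. Under it hangs the sprung foot.
- foot_axis (a point): Point on the table under the foot's axis (85 mm from the knob's axis, bed y -85 mm). The foot ends in a round black rubber pad, 28 mm across, 3 to 17 mm above a pallet's upper face at the start: the collar was set by hand, so the knob's angle does not tell its height and the bite must be felt. Its spring then yields 1 mm for every 2.4 N; 15 N (11 to 19 N) are wanted, 24 N damages the pallet.
- knob_grip (a point): On the knob's axis at the height to grip, 70 mm above the table, 11 mm below the knob's top. The black knob is a bar 36 mm long along this point's x, 16 mm thick along its y and 26 mm high (55 to 81 mm above the table). A pinch closes along y, x either way round. Clockwise from above = point yaw decreasing.
- knob (a joint): Knob angle in rad, growing clockwise; each radian lowers the foot 10 mm and, once the pad bites, adds 24 N. Turning clockwise takes 0.27 N m (friction) plus 0.010 N m per newton of foot force (0.42 N m at 15 N); turning it back, 0.27 N m less that load; at rest anything between. It stays where it is left. 0.8 to 2.4 rad are needed in all (travel ends at 3.6): regrasp if the wrist runs out.
- guard: Fixed grey upright tube round the knob, same axis: inner diameter 74 mm, wall 5 mm. Origin on the axis at the well's floor, 45 mm above the table; the rim is 95 mm above the table, 14 mm above the knob's top. The fingers must go in only a little open and clear of the tube (never 15 N on it).
- pin_dish: Round steel dish with pins, 94 mm across, 18 mm high, beside the clamp. Origin: centre of its underside. Leave alone (within 15 mm).
- bobbin_case: Small steel bobbin case, 24 mm across, 14 mm high, on the other side of the bed. Origin: centre of its underside. Leave alone (within 15 mm).
- shears: Steel shears lying flat, 175 mm long along their x, 80 mm wide, 9 mm high, behind the clamp. Origin at the pivot, on the table. Leave alone (within 15 mm).
Things that resemble listed ones, but are neither listed nor needed, are in the scene too. What is shaped like the pallet but yellow is not meant.

How it is judged:
By the outcome, as a careful person would: the job done as asked, in the order asked, and still so for the second after the job is handed in, with the robot touching nothing.
It also fails if it takes over 72 s, if anything falls off the work surface, if the arm or the gripper's body presses on something with over 40 N, if the wrist force passes 120 N, or if a joint passes its speed limit or range.

### The arm

A 6-joint arm with a two-finger parallel gripper is mounted at the origin on the work surface. World frame = base frame: x ahead of the robot, y to its left, z up, the work surface at z = 0. Lengths are in mm, angles in rad, forces in N, time in s.
With the tool pointing down it reaches from about 325 to 900 mm from the base axis. Payload 6.1 kg.
Tool frame: the origin (TCP) lies between the finger pads; the fingertips stand 17 mm ahead of it and the grasp point (between the pads) lies 2 mm behind it; z points along the fingers, y is the line along which they close (so a half turn about z gives the same grasp; the last joint's range is limited). The gripper opens to 87 mm and grips with 3 to 60 N. Pads are 19 mm wide; open, the fingers measure 117 mm over their backs; the gripper's body (75 mm by 190 mm) begins 51 mm behind the grasp point.
Start: joints at [-1.298, 0.22, 1.526, -0, 1.395, -0.126], TCP at [242.688, -575.95, 239.538] pointing down, gripper open.
Joint ranges: [-2.98, 2.98], [-0.91, 2.08], [0.09, 2.57], [-1.24, 4.39], [0.2, 2.65], [-2.68, 2.68]. Speed limits (rad/s): [2.57, 2.57, 3.01, 3.14, 3.14, 3.14].

### API

Orientations are given as a unit quaternion [w, x, y, z].
In Python, from station import state, grab_frame, finish_job gives the robot as it stands. The module is installed in compiled form; this text tells all that it offers.
- The arm moves only by the tool step_arm, never from a script. Its argument "commands" is a list that holds one entry, the list of rows, each a list of 5 numbers: the closure, from 0 (fully open) to 1 (shut), then the shift along the world's x, y, z normalised to -1 to 1, where 1 is 0.5 m, then the turn about the world's z normalised to -1 to 1, where 1 is 180 degrees. A call has 1 to 12 rows; each row is the pose to reach, as a shift and turn from the pose commanded when the call began, turning the shorter way round; what a row does not reach only later rows make up. A row lasts 1/8 s, in which the tool goes at most 62.5 mm and 10.7 degrees, less where a joint would pass 70% of its speed; a pose out of reach is approached as far as the arm can. A call with a number of a shift or a turn outside -1 to 1 is refused whole. A call with a gripper value outside its range is refused whole. The fingers move at their own pace and stop on an object; the grip force is fixed at half the most. Time passes only in rows, so rows that repeat a pose let the fingers close. It gives the time, the measured TCP pose, the force, the opening and the grip force at its end, in the units of the state.
- state(): the state, without advancing time (a new reading comes with each control period).
- grab_frame(name): name is "scene" or "top" or "wrist"; returns a dict with "pixels" (420x560x3 uint8, red, green, blue), "z_map" (420x560 float32, mm along the optical axis (not along the pixel's ray), 0 where there is no reading), "fx", "fy", "cx", "cy" (pixels), "world_to_cam" (4x4, takes a point from world to camera coordinates). Camera axes: x right, y up, looking along -z (the intrinsics and any distortion apply to the point x, -y, -z); pixel columns grow to the right and rows downward; lengths in mm; the calibration is good to about 2 mm. A picture is of the moment at which its call begins.
- finish_job(): hands the job in; it is judged then, once.
The state is a dict: "t": time; "joints": joint angles; "dq": joint speeds; "effort": joint torques, N m; "tcp_pos": TCP position; "ee_rot": TCP orientation; "contact_force": force on the tool from outside, world axes, zero at the start; "moment": the same for the moment, N m; "width": opening from 0.0 (shut) to 1.0 (fully open); "finger_force": force on a finger pad.
Only numpy, scipy, OpenCV 4.12 (cv2) and the standard library are available. Lean on these libraries where they do the work, as an engineer would, in place of code of your own. Each camera call takes 0.05 s, during which the arm holds its last target. There are 200 camera calls.

## Working session

There is one attempt and no reset: what is moved stays moved. The work goes in short steps, Python scripts to look and compute and a tool call to move; the robot and the scene stay as the last step left them, time stands still between calls to the robot, and variables do not carry over. Pictures are saved under pics/ and viewed, at most 10 in all, crops included, and the job is handed in when it is done.

Besides the shell and the picture viewer there is one more tool, called after ">>>" as a command line: name --argument value ..., lists and objects as JSON in quotes. step_arm: Moves the arm, as the interface text tells. Its arguments: {"type":"object","properties":{"commands":{"type":"array","items":{"type":"array","items":{"type":"array","items":{"type":"number"}}}}},"required":["commands"]}

```bash
mkdir -p pics; cat > h.py <<'E'
import numpy as np, cv2
from station import state, grab_frame
def save(f,n,crop=None,s=1):
    im=f["pixels"][:,:,::-1]
    if crop: r0,r1,c0,c1=crop; im=im[r0:r1,c0:c1]
    cv2.imwrite("pics/"+n,cv2.resize(im,None,fx=s,fy=s))
def cloud(f):
    z=f["z_map"].astype(float); v,u=np.indices(z.shape)
    p=np.stack([(u-f["cx"])/f["fx"]*z,-(v-f["cy"])/f["fy"]*z,-z,np.ones_like(z)],-1)
    w=p@np.linalg.inv(f["world_to_cam"]).T
    w=w[...,:3]; w[z<=0]=np.nan
    return w
def ray(f,u,v,h):
    M=np.linalg.inv(f["world_to_cam"]); d=M[:3,:3]@np.array([(u-f["cx"])/f["fx"],-(v-f["cy"])/f["fy"],-1]); o=M[:3,3]
    return o+d*(h-o[2])/d[2]
E
python3 - <<'E'
from h import *
s=state(); print({k:np.round(v,3) for k,v in s.items()})
for n in("scene","top"):
    f=grab_frame(n); save(f,n+"0.png"); np.savez(n+"0.npz",**f); print(n,f["fx"],f["cx"],f["cy"],np.linalg.inv(f["world_to_cam"])[:3,3])
E
```

```text
{'t': np.float64(0.0), 'joints': array([-1.298,  0.221,  1.528, -0.   ,  1.395, -0.126]), 'dq': array([-0.001,  0.001, -0.   , -0.   ,  0.   , -0.   ]), 'effort': array([-1.0000e-03, -4.9461e+01, -3.8738e+01,  7.0000e-02,  5.7000e-02,
       -0.0000e+00]), 'tcp_pos': array([ 242.527, -575.392,  238.453]), 'ee_rot': array([-0.001,  0.98 ,  0.198, -0.   ]), 'contact_force': array([ 0.494, -0.315, -0.468]), 'moment': array([ 0.007, -0.022,  0.077]), 'finger_force': np.float64(0.0), 'width': np.float64(0.997)}
scene 498.6754275623132 269.9440870698481 212.05664890387814 [1333.6488054   168.89058459  856.23823821]
top 444.9620657631555 277.83232703493843 205.52458673294723 [506.19611691  64.89868237 878.70321802]
```

View pics/scene0.png

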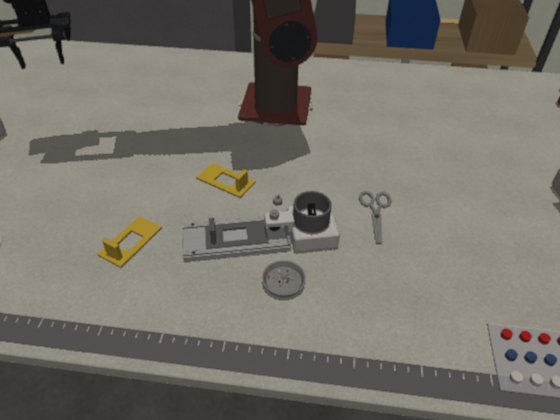

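View pics/top0.png

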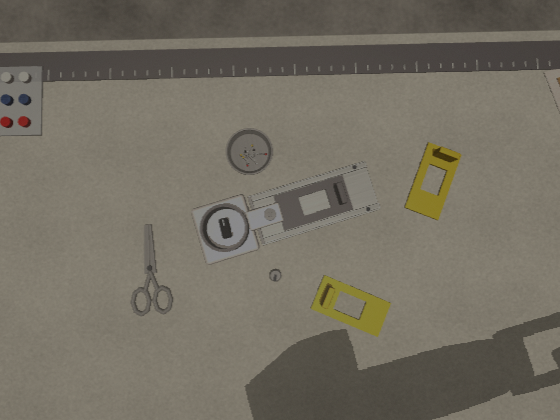

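The pictures show the grey pallet in the bed, window at top-view (315,203), tab at (340,193). The knob is in the guard ring at (225,227), the foot collar is at (270,214), the dish is at (249,152), the bobbin case at (275,275) and the shears at (151,270). Possible mix-ups are the yellow pallets at (433,180) and (350,305); I choose the grey one between the rails. One close crop to check, with measurements.

```bash
python3 - <<'E'
from h import *
f=dict(np.load("top0.npz")); w=cloud(f)
save(f,"crop0.png",(150,275,185,385),4)
def at(m,name):
    p=w[m]; v=np.argwhere(m); print(name,len(p),"mean",p.mean(0).round(1))
    return p
R=np.zeros(w.shape[:2],bool); R[140:280,185:390]=1
Z=w[...,2]
print("table z",np.nanmedian(Z[300:330,60:100]))
# guard rim
m=R&(Z>90)&(Z<100)
p=at(m,"rim"); 
pts=np.argwhere(m)[:,::-1].astype(np.int32)
(c,r)=cv2.minEnclosingCircle(pts); print("rim circle",c,r,ray(f,*c,95)[:2].round(1))
# tab top z~62
m=R&(Z>54)&(Z<70); m[:,:310]=0
if m.any():
    p=at(m,"tab"); pts=np.argwhere(m)[:,::-1].astype(np.float32); print(cv2.minAreaRect(p[:,:2].astype(np.float32)))
# housing top z~45
m=R&(Z>41)&(Z<49); p=at(m,"housing"); print(cv2.minAreaRect(p[:,:2].astype(np.float32)))
# bed outline
m=R&(Z>10)&(Z<25); n,l,st,_=cv2.connectedComponentsWithStats(m.astype(np.uint8)); k=1+st[1:,4].argmax(); p=at(l==k,"bed"); print(cv2.minAreaRect(p[:,:2].astype(np.float32)))
# knob top
m=R&(Z>77)&(Z<84); m[:,250:]=0; p=at(m,"knob"); print(cv2.minAreaRect(p[:,:2].astype(np.float32)))
E
```

```text
table z 0.0228713909894509
rim 436 mean [531.  152.3  94.9]
rim circle (223.11553955078125, 227.447265625) 24.250368118286133 [530.8 151.4]
tab 151 mean [591.  -64.1  61.6]
((591.274658203125, -64.64569854736328), (39.772125244140625, 12.517488479614258), 15.943902969360352)
housing 2233 mean [527.9 153.1  44.9]
((552.814453125, 72.91873931884766), (109.48530578613281, 275.01055908203125), 15.784360885620117)
bed 5476 mean [578.5 -22.7  18.6]
((577.5848999023438, -16.2056884765625), (100.12694549560547, 240.40731811523438), 15.577617645263672)
knob 217 mean [532.  154.8  80.7]
((527.4955444335938, 151.34747314453125), (79.28631591796875, 69.23881530761719), 49.92317581176758)
```

View pics/crop0.png

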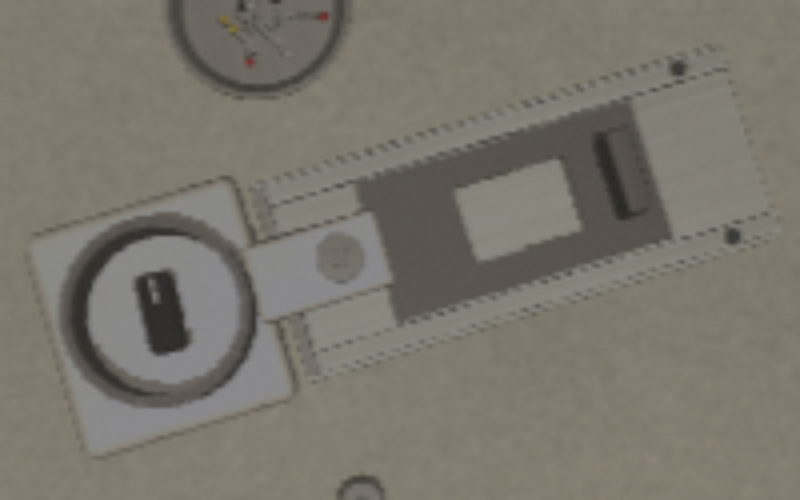

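The crop confirms the grey pallet between the rails, with its tab at crop (622,175). The bracket points at the pallet and the knob bar is at crop (162,312). Axis ≈ (531,151.5) and tab ≈ (591.2,-64.5), which gives bed yaw ≈ 0.272 and about 42 mm of slide. I'll take the wrist half a turn round so the whole clockwise turn fits in one grasp.

>>> step_arm --commands '[[[0.5,0.697,1.0,0,0.7],[0.5,0.697,1.0,0,0.7],[0.5,0.697,1.0,0,0.7],[0.5,0.697,1.0,0,0.7],[0.5,0.697,1.0,0,0.7],[0.5,0.697,1.0,0,0.7],[0.5,0.697,1.0,0,0.7],[0.5,0.697,1.0,0,0.7],[0.5,0.697,1.0,0,0.7],[0.5,0.697,1.0,0,0.7],[0.5,0.697,1.0,0,0.7],[0.5,0.697,1.0,0,0.7]]]'

```text
t: 1.6
tcp_pos: [591.1, -74.8, 238.7]
ee_rot: [-0.001, 0.265, 0.964, -0.0]
contact_force: [-0.5, -0.1, 0.6]
width: 0.503
finger_force: 0.0
```

>>> step_arm --commands '[[[0.5,0,0.023,-0.1,0.2594],[0.5,0,0.023,-0.18,0.2594],[0.5,0,0.023,-0.18,0.2594],[0.5,0,0.023,-0.18,0.2594],[0.5,0,0.023,-0.18,0.2594],[0.5,0,0.023,-0.18,0.2594],[0.5,0,0.023,-0.18,0.2594]]]'

```text
t: 2.48
tcp_pos: [591.0, -64.4, 149.3]
ee_rot: [-0.0, -0.135, 0.991, 0.0]
contact_force: [0.4, -1.1, -0.7]
width: 0.502
finger_force: 0.0
```

```bash
python3 - <<'E'
from h import *
s=state(); q=s["ee_rot"]; print(s["t"],s["tcp_pos"].round(1),s["joints"].round(2),"yawx",2*np.arctan2(q[2],q[1]),q.round(3),s["width"],s["contact_force"].round(1))
f=grab_frame("wrist"); save(f,"w1.png"); w=cloud(f); Z=w[...,2]
m=(Z>56)&(Z<66)&(np.hypot(w[...,0]-591,w[...,1]+64.5)<40); p=w[m]
print(m.sum(),p.mean(0),cv2.minAreaRect(p[:,:2].astype(np.float32)))
E
```

```text
2.475 [591.  -64.4 149.3] [-0.24  0.23  1.69 -0.    1.22 -2.08] yawx 3.4115235751857966 [-0.    -0.135  0.991  0.   ] 0.5016002934585234 [ 0.4 -1.1 -0.7]
885 [591.37146885 -66.21116188  61.24459967] ((592.1103515625, -65.86466979980469), (39.52058792114258, 11.623139381408691), 15.022342681884766)
```

>>> step_arm --commands '[[[0.5,0.001,-0.002,-0.1,0],[0.5,0.001,-0.002,-0.16,0],[0.5,0.001,-0.002,-0.203,0],[0.5,0.001,-0.002,-0.203,0],[1,0.001,-0.002,-0.203,0],[1,0.001,-0.002,-0.203,0],[1,0.001,-0.002,-0.203,0],[1,0.001,-0.002,-0.203,0],[1,0.001,-0.002,-0.203,0]]]'

```text
t: 3.65
tcp_pos: [592.0, -65.5, 48.7]
ee_rot: [0.0, -0.135, 0.991, -0.0]
contact_force: [-0.6, 0.4, 3.6]
width: 0.138
finger_force: 30.0
```

>>> step_arm --commands '[[[1,-0.003,0.01,0,0],[1,-0.006,0.02,0,0],[1,-0.009,0.031,0,0],[1,-0.0115,0.0415,0,0],[1,-0.0145,0.052,0,0],[1,-0.0175,0.0625,0,0],[1,-0.0204,0.0732,0,0],[1,-0.0204,0.0732,0,0]]]'

```text
t: 4.65
tcp_pos: [581.8, -28.2, 48.6]
ee_rot: [0.001, -0.135, 0.991, -0.0]
contact_force: [-0.6, -2.0, 7.0]
width: 0.132
finger_force: 30.0
```

>>> step_arm --commands '[[[1,-0.0013,0.0048,0,0],[1,-0.0021,0.0077,0,0],[1,-0.0021,0.0077,0,0]]]'

```text
t: 5.03
tcp_pos: [581.0, -24.9, 48.6]
ee_rot: [0.001, -0.135, 0.991, -0.0]
contact_force: [0.9, -2.8, 6.5]
width: 0.134
finger_force: 30.0
```

>>> step_arm --commands '[[[1,-0.0006,0.002,0,0],[1,-0.0011,0.0039,0,0],[1,-0.0011,0.0039,0,0]]]'

```text
t: 5.4
tcp_pos: [580.7, -24.3, 48.7]
ee_rot: [0.001, -0.135, 0.991, -0.001]
contact_force: [2.5, -8.6, 4.7]
width: 0.137
finger_force: 30.0
```

```bash
python3 - <<'E'
from h import *
f=grab_frame("top"); save(f,"t2.png",(150,275,185,385),3)
f=grab_frame("scene"); save(f,"s2.png",(170,270,170,350),4)
E
```

>>> step_arm --commands '[[[1,-0.0006,0.002,0,0],[1,-0.0011,0.0039,0,0],[1,-0.0011,0.0039,0,0],[1,-0.0011,0.0039,0,0]]]'

```text
t: 6.0
tcp_pos: [580.7, -24.1, 48.9]
ee_rot: [0.001, -0.135, 0.991, -0.003]
contact_force: [2.4, -14.3, 3.5]
width: 0.136
finger_force: 30.0
```

View pics/s2.png

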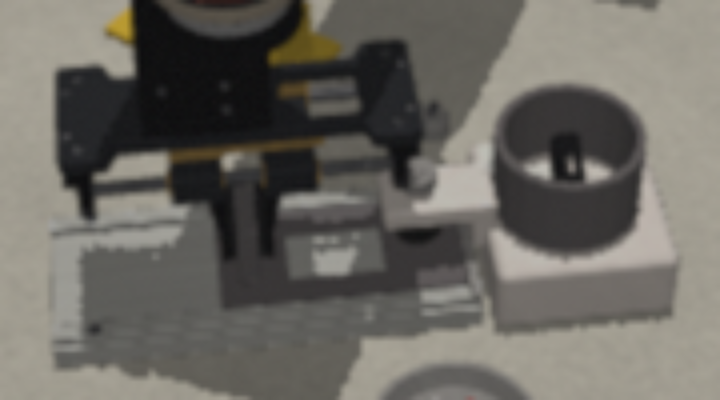

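>>> step_arm --commands '[[[1,0.001,-0.004,0,0],[0.45,0.001,-0.004,0,0],[0.45,0.001,-0.004,0,0],[0.45,0.001,-0.004,0,0],[0.45,0.001,-0.004,0.1,0],[0.65,0.001,-0.004,0.22,0],[0.65,-0.0967,0.345,0.304,0],[0.65,-0.0967,0.345,0.304,0],[0.65,-0.0967,0.345,0.304,0],[0.65,-0.0967,0.345,0.304,0],[0.65,-0.0967,0.345,0.304,0],[0.65,-0.0967,0.345,0.304,0]]]'

```text
t: 7.5
tcp_pos: [531.0, 150.2, 199.3]
ee_rot: [-0.001, -0.134, 0.991, -0.0]
contact_force: [0.5, -0.9, -0.9]
width: 0.353
finger_force: 0.0
```

```bash
python3 - <<'E'
from h import *
s=state(); q=s["ee_rot"]; print(s["t"],s["tcp_pos"].round(1),s["joints"].round(2),"yawx",2*np.arctan2(q[2],q[1]),s["width"])
t=grab_frame("top"); w=cloud(t); Z=w[...,2]; m=(Z>56)&(Z<66); m[:,:300]=0; m[:,345:]=0
p=w[m]; p=p[(abs(p[:,0]-580)<30)&(abs(p[:,1]+24)<30)]; print("tab",len(p), cv2.minAreaRect(p[:,:2].astype(np.float32)) if len(p) else "")
f=grab_frame("wrist"); save(f,"w2.png"); w=cloud(f); Z=w[...,2]; P=w[...,:2]
r=np.hypot(P[...,0]-531,P[...,1]-151.5)
m=(Z>91)&(Z<99)&(r<60); c=cv2.fitEllipse(np.argwhere(m)[:,::-1].astype(np.float32)); 
A=np.c_[2*P[m],np.ones(m.sum())]; sol=np.linalg.lstsq(A,(P[m]**2).sum(1),rcond=None)[0]; print("rim lsq",sol[:2],m.sum(), cv2.minEnclosingCircle(P[m].astype(np.float32)))
m=(Z>76)&(Z<86)&(r<30); p=P[m].astype(np.float32); print("knob",m.sum(),Z[m].mean() if m.any() else 0, cv2.minAreaRect(p) if len(p) else "")
E
```

```text
7.5 [531.  150.2 199.3] [ 0.13  0.08  1.76 -0.    1.3  -1.71] yawx 3.4113460203931685 0.35292662545866926
tab 142 ((579.9537353515625, -23.501880645751953), (39.77315902709961, 12.16925048828125), 15.2938232421875)
rim lsq [531.63116695 150.23135533] 1695 ((532.2355346679688, 150.3449249267578), 42.42764663696289)
knob 826 80.08365703630102 ((532.256591796875, 150.38690185546875), (36.344383239746094, 15.950565338134766), 11.767817497253418)
```

>>> step_arm --commands '[[[0.72,0.002,-0.001,-0.09,-0.0206],[0.72,0.002,-0.001,-0.165,-0.0206],[0.72,0.002,-0.001,-0.165,-0.0206],[0.72,0.002,-0.001,-0.165,-0.0206]]]'

```text
t: 8.1
tcp_pos: [533.0, 150.5, 118.8]
ee_rot: [0.001, -0.103, 0.995, 0.0]
contact_force: [0.2, -0.3, -0.1]
width: 0.28
finger_force: 0.0
```

```bash
python3 - <<'E'
from h import *
s=state(); q=s["ee_rot"]; print(s["t"],s["tcp_pos"].round(1),"yawx",2*np.arctan2(q[2],q[1])-np.pi,s["width"],s["moment"].round(3))
f=grab_frame("wrist"); save(f,"w3.png"); w=cloud(f); Z=w[...,2]; P=w[...,:2]
r=np.hypot(P[...,0]-532,P[...,1]-150.3)
m=(Z>76)&(Z<86)&(r<30); p=P[m].astype(np.float32); print("knob",m.sum(), cv2.minAreaRect(p) if len(p) else "")
print(s["moment"])
E
```

```text
8.1 [533.  150.5 118.8] yawx 0.20566185660987868 0.2802822783173711 [ 0.12  -0.103  0.025]
knob 1353 ((528.9393310546875, 149.637451171875), (29.66360092163086, 15.671269416809082), 12.289769172668457)
[ 0.1195513  -0.10335756  0.02537642]
```

View pics/w3.png

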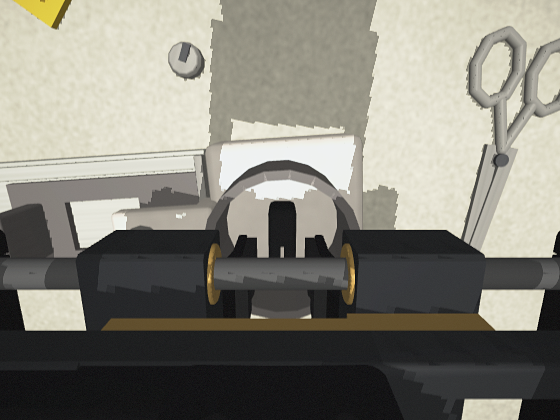

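The view shows the knob (column 282) midway between the fingers (245 and 318), all inside the tube. I'll go down and grip.

>>> step_arm --commands '[[[0.72,-0.002,0,-0.03,0],[0.72,-0.002,0,-0.06,0],[0.72,-0.002,0,-0.085,0],[0.72,-0.002,0,-0.1,0],[0.72,-0.002,0,-0.1,0],[1,-0.002,0,-0.1,0],[1,-0.002,0,-0.1,0],[1,-0.002,0,-0.1,0],[1,-0.002,0,-0.1,0]]]'

```text
t: 9.28
tcp_pos: [531.5, 151.0, 68.1]
ee_rot: [0.001, -0.103, 0.995, 0.0]
contact_force: [0.2, -1.2, 1.1]
width: 0.181
finger_force: 30.0
```

```bash
cat > r.py <<'E'
from h import *
F=[];M=[];Y=[]
for i in range(4):
    s=state(); q=s["ee_rot"]; F.append(s["contact_force"]); M.append(s["moment"]); Y.append(2*np.arctan2(q[2],q[1])-np.pi)
    if i<3: grab_frame("wrist")
print("t",s["t"],"tcp",s["tcp_pos"].round(1),"q6",s["joints"][5].round(2),"w",s["width"].round(3),"\nF",np.mean(F,0).round(2),"M",np.mean(M,0).round(3),"Mz",np.round(M,3)[:,2],"yaw",np.round(Y,4))
E
python3 r.py
```

```text
Traceback (most recent call last):
  File "r.py", line 6, in <module>
    print("t",s["t"],"tcp",s["tcp_pos"].round(1),"q6",s["joints"][5].round(2),"w",s["width"].round(3),"\nF",np.mean(F,0).round(2),"M",np.mean(M,0).round(3),"Mz",np.round(M,3)[:,2],"yaw",np.round(Y,4))
                                                                                  ^^^^^^^^^^^^^^^^
AttributeError: 'float' object has no attribute 'round'
```

```bash
sed -i 's/s\["width"\].round(3)/round(s["width"],3)/' r.py; python3 r.py
```

```text
t 9.575 tcp [531.5 150.9  68.1] q6 -1.64 w 0.182 
F [ 1.09 -0.07  3.36] M [ 0.115 -0.205 -0.036] Mz [-0.068 -0.021 -0.033 -0.021] yaw [0.2065 0.2065 0.2065 0.2065]
```

>>> step_arm --commands '[[[1,0,0,0,-0.02],[1,0,0,0,-0.04],[1,0,0,0,-0.06],[1,0,0,0,-0.0637]]]'

```text
t: 10.07
tcp_pos: [531.5, 151.0, 68.0]
ee_rot: [0.001, -0.003, 1.0, 0.0]
contact_force: [0.4, -0.7, 4.9]
width: 0.178
finger_force: 30.0
```

```bash
python3 r.py
```

```text
t 10.225 tcp [531.5 151.   68. ] q6 -1.44 w 0.183 
F [0.52 0.4  5.23] M [ 0.178 -0.215  0.218] Mz [0.272 0.2   0.223 0.178] yaw [0.0069 0.0069 0.0075 0.0076]
```

>>> step_arm --commands '[[[1,0,0,0,-0.016],[1,0,0,0,-0.0318],[1,0,0,0,-0.0318]]]'

```text
t: 10.6
tcp_pos: [531.5, 151.1, 68.0]
ee_rot: [0.001, 0.047, 0.999, 0.0]
contact_force: [0.4, 0.5, 5.8]
width: 0.178
finger_force: 30.0
```

```bash
python3 r.py
```

```text
t 10.75 tcp [531.5 151.1  68. ] q6 -1.34 w 0.186 
F [0.65 0.41 5.43] M [ 0.151 -0.239 -0.033] Mz [ 0.025 -0.052 -0.027 -0.078] yaw [-0.093  -0.0927 -0.0926 -0.0926]
```

```bash
cat > m.py <<'E'
from station import state
import numpy as np
s=state(); q=s["ee_rot"]; y=(2*np.arctan2(q[2],q[1])-np.pi+np.pi)%(2*np.pi)-np.pi
l="%.2f %.4f %.3f %.4f"%(s["t"],y,s["moment"][2],s["effort"][5]); print(l,s["contact_force"].round(1),round(s["width"],3)); open("log.txt","a").write(l+"\n")
E
python3 m.py
```

```text
10.75 -0.0926 -0.078 -0.0041 [1.  1.2 4.9] 0.186
```

>>> step_arm --commands '[[[1,0,0,0,-0.01],[1,0,0,0,-0.02]]]'

```text
t: 11.0
tcp_pos: [531.5, 151.1, 68.0]
ee_rot: [0.001, 0.078, 0.997, 0.0]
contact_force: [0.7, 0.9, 4.9]
width: 0.181
finger_force: 30.0
```

```bash
python3 m.py
```

```text
11.00 -0.1559 0.284 -0.0803 [0.7 0.9 4.9] 0.181
```

>>> step_arm --commands '[[[1,0,0,0,-0.01],[1,0,0,0,-0.02]]]'

```text
t: 11.25
tcp_pos: [531.5, 151.1, 68.1]
ee_rot: [0.001, 0.109, 0.994, 0.0]
contact_force: [0.1, -0.1, 5.3]
width: 0.182
finger_force: 30.0
```

```bash
python3 m.py
```

```text
11.25 -0.2188 0.228 -0.0748 [ 0.1 -0.1  5.3] 0.182
```

>>> step_arm --commands '[[[1,0,0,0,-0.01],[1,0,0,0,-0.02]]]'

```text
t: 11.5
tcp_pos: [531.5, 151.1, 68.0]
ee_rot: [0.001, 0.14, 0.99, 0.0]
contact_force: [0.6, 1.4, 4.7]
width: 0.184
finger_force: 30.0
```

```bash
python3 m.py
```

```text
11.50 -0.2816 0.247 -0.0747 [0.6 1.4 4.7] 0.184
```

>>> step_arm --commands '[[[1,0,0,0,-0.01],[1,0,0,0,-0.02]]]'

```text
t: 11.75
tcp_pos: [531.5, 151.2, 68.0]
ee_rot: [0.001, 0.171, 0.985, 0.0]
contact_force: [1.1, 0.9, 5.9]
width: 0.183
finger_force: 30.0
```

```bash
python3 m.py
```

```text
11.75 -0.3444 0.254 -0.0746 [1.1 0.9 5.9] 0.183
```

>>> step_arm --commands '[[[1,0,0,0,-0.01],[1,0,0,0,-0.02]]]'

```text
t: 12.0
tcp_pos: [531.5, 151.2, 68.1]
ee_rot: [0.001, 0.202, 0.979, 0.0]
contact_force: [0.9, 0.6, 5.6]
width: 0.177
finger_force: 30.0
```

```bash
python3 m.py
```

```text
12.00 -0.4072 0.244 -0.0744 [0.9 0.6 5.6] 0.177
```

>>> step_arm --commands '[[[1,0,0,0,-0.01],[1,0,0,0,-0.02]]]'

```text
t: 12.25
tcp_pos: [531.5, 151.2, 68.0]
ee_rot: [0.001, 0.233, 0.972, 0.0]
contact_force: [0.8, 1.6, 5.2]
width: 0.183
finger_force: 30.0
```

```bash
python3 m.py
```

```text
12.25 -0.4702 0.243 -0.0855 [0.8 1.6 5.2] 0.183
```

>>> step_arm --commands '[[[1,0,0,0,-0.01],[1,0,0,0,-0.02]]]'

```text
t: 12.5
tcp_pos: [531.5, 151.2, 68.0]
ee_rot: [0.001, 0.263, 0.965, 0.0]
contact_force: [0.6, 2.0, 5.6]
width: 0.18
finger_force: 30.0
```

```bash
python3 m.py
```

```text
12.50 -0.5331 0.279 -0.0740 [0.6 2.  5.6] 0.18
```

>>> step_arm --commands '[[[1,0,0,0,-0.01],[1,0,0,0,-0.02]]]'

```text
t: 12.75
tcp_pos: [531.6, 151.3, 68.0]
ee_rot: [0.001, 0.294, 0.956, 0.0]
contact_force: [0.2, 1.7, 5.2]
width: 0.18
finger_force: 30.0
```

```bash
python3 m.py
```

```text
12.75 -0.5962 0.241 -0.0743 [0.2 1.7 5.2] 0.18
```

>>> step_arm --commands '[[[1,0,0,0,-0.01],[1,0,0,0,-0.02]]]'

```text
t: 13.0
tcp_pos: [531.6, 151.3, 68.0]
ee_rot: [0.001, 0.324, 0.946, 0.001]
contact_force: [1.3, 2.3, 5.3]
width: 0.181
finger_force: 30.0
```

```bash
python3 m.py
```

```text
13.00 -0.6590 0.344 -0.0735 [1.3 2.3 5.3] 0.181
```

>>> step_arm --commands '[[[1,0,0,0,-0.01],[1,0,0,0,-0.02]]]'

```text
t: 13.25
tcp_pos: [531.6, 151.3, 68.0]
ee_rot: [0.001, 0.353, 0.936, 0.001]
contact_force: [1.1, 0.6, 4.9]
width: 0.179
finger_force: 30.0
```

```bash
python3 m.py
```

```text
13.25 -0.7220 0.226 -0.0386 [1.1 0.6 4.9] 0.179
```

>>> step_arm --commands '[[[1,0,0,0,-0.01],[1,0,0,0,-0.02]]]'

```text
t: 13.5
tcp_pos: [531.6, 151.3, 68.0]
ee_rot: [0.001, 0.382, 0.924, 0.001]
contact_force: [0.9, 1.0, 5.2]
width: 0.176
finger_force: 30.0
```

```bash
python3 m.py
```

```text
13.50 -0.7850 0.295 -0.0740 [0.9 1.  5.2] 0.176
```

>>> step_arm --commands '[[[1,0,0,0,-0.01],[1,0,0,0,-0.02]]]'

```text
t: 13.75
tcp_pos: [531.6, 151.3, 68.0]
ee_rot: [0.001, 0.411, 0.911, 0.001]
contact_force: [1.9, 2.2, 5.4]
width: 0.181
finger_force: 30.0
```

```bash
python3 m.py
```

```text
13.75 -0.8479 0.289 -0.0746 [1.9 2.2 5.4] 0.181
```

>>> step_arm --commands '[[[1,0,0,0,-0.01],[1,0,0,0,-0.02]]]'

```text
t: 14.0
tcp_pos: [531.6, 151.3, 68.0]
ee_rot: [0.001, 0.44, 0.898, 0.001]
contact_force: [1.5, 2.6, 4.9]
width: 0.18
finger_force: 30.0
```

```bash
python3 m.py
```

```text
14.00 -0.9109 0.267 -0.0649 [1.5 2.6 4.9] 0.18
```

>>> step_arm --commands '[[[1,0,0,0,-0.01],[1,0,0,0,-0.02]]]'

```text
t: 14.25
tcp_pos: [531.7, 151.4, 68.1]
ee_rot: [0.001, 0.468, 0.884, 0.001]
contact_force: [1.7, 2.7, 4.9]
width: 0.181
finger_force: 30.0
```

```bash
python3 m.py
```

```text
14.25 -0.9739 0.294 -0.0653 [1.7 2.7 4.9] 0.181
```

>>> step_arm --commands '[[[1,0,0,0,-0.01],[1,0,0,0,-0.02]]]'

```text
t: 14.5
tcp_pos: [531.7, 151.4, 68.0]
ee_rot: [0.001, 0.496, 0.869, 0.001]
contact_force: [1.3, 2.6, 6.5]
width: 0.183
finger_force: 30.0
```

```bash
python3 m.py
```

```text
14.50 -1.0369 0.260 -0.0636 [1.3 2.6 6.5] 0.183
```

>>> step_arm --commands '[[[1,0,0,0,-0.01],[1,0,0,0,-0.02]]]'

```text
t: 14.75
tcp_pos: [531.7, 151.4, 68.0]
ee_rot: [0.001, 0.523, 0.853, 0.001]
contact_force: [1.1, 4.1, 5.4]
width: 0.183
finger_force: 30.0
```

```bash
python3 m.py
```

```text
14.75 -1.0998 0.279 -0.0425 [1.1 4.1 5.4] 0.183
```

>>> step_arm --commands '[[[1,0,0,0,-0.01],[1,0,0,0,-0.02]]]'

```text
t: 15.0
tcp_pos: [531.7, 151.4, 68.0]
ee_rot: [0.0, 0.549, 0.836, 0.001]
contact_force: [2.5, 3.4, 5.3]
width: 0.18
finger_force: 30.0
```

```bash
python3 m.py
```

```text
15.00 -1.1628 0.310 -0.0194 [2.5 3.4 5.3] 0.18
```

>>> step_arm --commands '[[[1,0,0,0,-0.01],[1,0,0,0,-0.02]]]'

```text
t: 15.25
tcp_pos: [531.7, 151.4, 68.0]
ee_rot: [0.0, 0.575, 0.818, 0.001]
contact_force: [3.1, 4.3, 5.1]
width: 0.181
finger_force: 30.0
```

```bash
python3 m.py
```

```text
15.25 -1.2258 0.320 -0.0153 [3.1 4.3 5.1] 0.181
```

>>> step_arm --commands '[[[1,0,0,0,-0.01],[1,0,0,0,-0.02]]]'

```text
t: 15.5
tcp_pos: [531.8, 151.4, 68.0]
ee_rot: [0.0, 0.601, 0.799, 0.001]
contact_force: [3.1, 3.3, 4.5]
width: 0.183
finger_force: 30.0
```

```bash
python3 m.py
```

```text
15.50 -1.2888 0.338 -0.0001 [3.1 3.3 4.5] 0.183
```

>>> step_arm --commands '[[[1,0,0,0,-0.01],[1,0,0,0,-0.02]]]'

```text
t: 15.75
tcp_pos: [531.8, 151.4, 68.0]
ee_rot: [0.0, 0.625, 0.78, 0.001]
contact_force: [4.0, 3.9, 4.1]
width: 0.183
finger_force: 30.0
```

```bash
python3 m.py
```

```text
15.75 -1.3515 0.330 0.0194 [4.  3.9 4.1] 0.183
```

>>> step_arm --commands '[[[1,0,0,0,-0.01],[1,0,0,0,-0.02]]]'

```text
t: 16.0
tcp_pos: [531.8, 151.4, 68.0]
ee_rot: [0.0, 0.65, 0.76, 0.001]
contact_force: [3.7, 4.4, 5.7]
width: 0.183
finger_force: 30.0
```

```bash
python3 m.py
```

```text
16.00 -1.4143 0.335 0.0338 [3.7 4.4 5.7] 0.183
```

The bite is at yaw ≈ -1.01 (torque knee), so 15 N is near yaw -1.63.

>>> step_arm --commands '[[[1,0,0,0,-0.01],[1,0,0,0,-0.02]]]'

```text
t: 16.25
tcp_pos: [531.8, 151.4, 68.0]
ee_rot: [0.0, 0.673, 0.739, 0.001]
contact_force: [3.1, 3.8, 5.0]
width: 0.178
finger_force: 30.0
```

```bash
python3 m.py
```

```text
16.25 -1.4771 0.380 0.0482 [3.1 3.8 5. ] 0.178
```

>>> step_arm --commands '[[[1,0,0,0,-0.01],[1,0,0,0,-0.02]]]'

```text
t: 16.5
tcp_pos: [531.9, 151.4, 68.0]
ee_rot: [0.0, 0.696, 0.718, 0.001]
contact_force: [4.7, 4.1, 4.4]
width: 0.179
finger_force: 30.0
```

```bash
python3 m.py; python3 - <<'E'
import numpy as np
from scipy.optimize import curve_fit
d=np.loadtxt("log.txt")[1:]; x=-d[:,1]
g=lambda x,b,k,s:b+s*np.maximum(0,x-k); f=lambda x,b,k:g(x,b,k,.24)
for c,n in((2,"Mz"),(3,"eff")):
    p,C=curve_fit(f,x,d[:,c],p0=(d[0,c],1.0)); e=np.sqrt(np.diag(C)); p3,_=curve_fit(g,x,d[:,c],p0=(p[0],1.0,.24),loss="soft_l1",f_scale=.02,method="trf"); print(n,p.round(3),e.round(3),"free slope",p3.round(3),"F now",24*(x[-1]-p[1]))
E
```

```text
16.50 -1.5400 0.367 0.0626 [4.7 4.1 4.4] 0.179
Mz [0.266 1.045] [0.007 0.049] free slope [0.263 0.998 0.209] F now 11.883866666666668
eff [-0.072  0.979] [0.002 0.016] free slope [-0.073  0.979  0.244] F now 13.459190476552736
```

>>> step_arm --commands '[[[1,0,0,0,-0.01],[1,0,0,0,-0.025]]]'

```text
t: 16.75
tcp_pos: [531.9, 151.4, 68.1]
ee_rot: [0.0, 0.724, 0.69, 0.001]
contact_force: [4.5, 4.2, 4.1]
width: 0.181
finger_force: 30.0
```

```bash
python3 m.py; python3 r.py
```

```text
16.75 -1.6188 0.437 -0.1554 [4.5 4.2 4.1] 0.181
t 16.9 tcp [531.9 151.4  68. ] q6 0.18 w 0.177 
F [4.24 4.05 4.3 ] M [ 0.641 -0.737  0.262] Mz [0.437 0.305 0.187 0.122] yaw [-1.6188 -1.6211 -1.6188 -1.6181]
```

>>> step_arm --commands '[[[0.72,0,0,0,0],[0.72,0,0,0,0],[0.72,0,0,0,0],[0.72,0,0,0.02,0],[0.72,0,0,0.06,0],[0.72,0,0,0.12,0],[0.72,0,0,0.24,0],[0.72,0,0,0.3,0],[0.72,-0.1,-0.5,0.4,0],[0.72,-0.1,-0.5,0.4,0],[0.72,-0.1,-0.5,0.4,0],[0.72,-0.1,-0.5,0.4,0]]]'

```text
t: 18.4
tcp_pos: [482.2, -91.4, 267.0]
ee_rot: [0.001, 0.723, 0.691, 0.0]
contact_force: [1.0, 0.1, -0.8]
width: 0.285
finger_force: 0.0
```

```bash
python3 m.py; python3 - <<'E'
from h import *
t=grab_frame("top"); save(t,"t3.png",(130,320,120,400),2.5); w=cloud(t); Z=w[...,2]
m=(Z>56)&(Z<66)&(np.hypot(w[...,0]-580,w[...,1]+24)<30); print("tab",cv2.minAreaRect(w[m][:,:2].astype(np.float32)))
g=t["pixels"].max(2)<60; m=g&(Z>70)&(np.hypot(w[...,0]-531,w[...,1]-151)<28); print("knob",m.sum(),cv2.minAreaRect(w[m][:,:2].astype(np.float32)))
f=grab_frame("scene"); save(f,"s3.png",(170,270,170,350),4)
E
```

```text
18.40 -1.6169 0.003 1.3366 [ 1.   0.1 -0.8] 0.285
tab ((579.9730834960938, -23.550294876098633), (39.852928161621094, 12.096901893615723), 15.495495796203613)
knob 25 ((530.1431884765625, 148.74078369140625), (30.273469924926758, 14.338424682617188), 88.45169067382812)
```

View pics/t3.png

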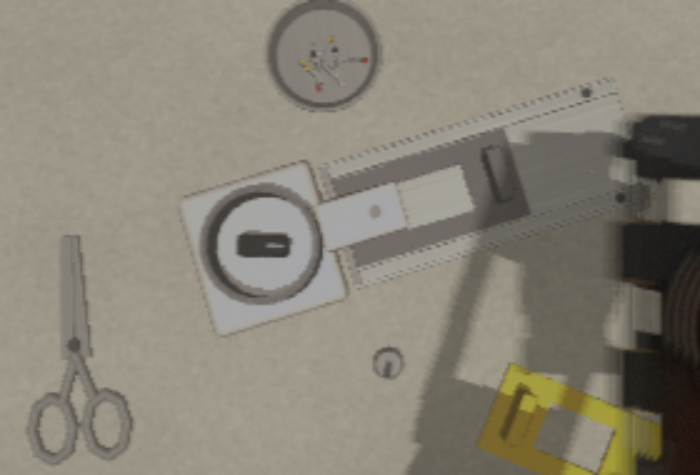

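View pics/s3.png

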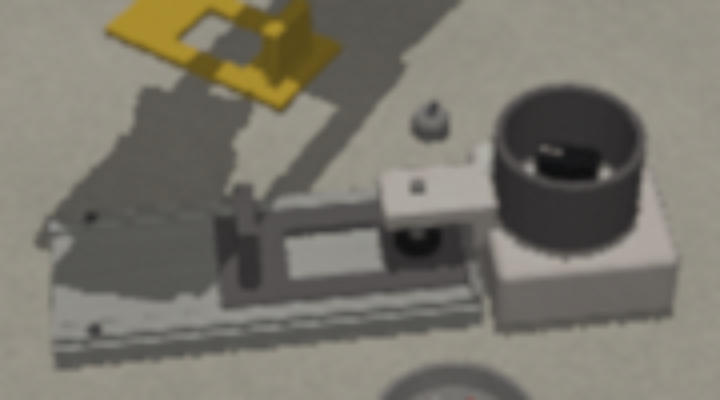

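The pictures show the pallet home (tab at (495,173) in the top crop), the foot pad down on it ((417,238) in the scene crop) and the knob turned to ≈ -1.6 rad ((264,245) in the top crop). The dish, bobbin case and shears are where they were, and the robot is clear.

```bash
python3 -c "from station import finish_job; print(finish_job())"
```

```text
the job is handed in; nothing more can be done
None
```

The pallet is home against the stop and clamped at about 14–15 N, estimated from the turning torque rather than measured directly; the gripper is clear, the dish, bobbin case and shears still lie where they were, and the job was handed in at about 18 s.

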